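# Fold the stay and lower the case lid on a finger

## Robot

A 6-joint arm with a two-finger parallel gripper is mounted at the origin on a cart in front of the work surface, level with it; the furniture and walls round the work are solid. World frame = base frame: x ahead of the robot, y to its left, z up, the work surface at z = 0. Lengths are in mm, angles in rad, forces in N, time in s.
With the tool pointing down it reaches from about 400 to 925 mm from the base axis. Payload 12.5 kg.
Tool frame: the origin (TCP) lies where the fingers leave the gripper's body, on its centre line; the fingertips stand 78 mm ahead of it and the grasp point (between the pads) lies 59 mm ahead of it (env.nose_length is the distance from the TCP to the fingertips, in mm); z points along the fingers, y is the line along which they close (so a half turn about z gives the same grasp; the last joint's range is limited). The gripper opens to 95 mm and grips with 3 to 60 N. Pads are 20 mm wide; open, the fingers measure 119 mm over their backs; the gripper's body (75 mm by 180 mm) begins 59 mm behind the grasp point.
Start: joints at [-1.438, 0.491, 1.559, -0, 1.092, -0.106], TCP at [147.857, -607.269, 292.261] pointing down, gripper open.
Joint ranges: [-3.1, 3.1], [-0.84, 2.19], [0.05, 2.79], [-1.13, 4.28], [0.06, 2.93], [-2.69, 2.69]. Speed limits (rad/s): [2.22, 2.22, 2.79, 3.14, 3.14, 3.14].

## Interface

Orientations are given as [roll, pitch, yaw] about the fixed x, y, z axes, in that order (R = Rz(yaw) Ry(pitch) Rx(roll)).
In Python, from cell import env gives the robot as it stands. The module is installed in compiled form; this text tells all that it offers.
- The arm moves only by the tool send_rows, never from a script. Its argument "series" is text: rows parted by semicolons, each of 6 numbers parted by spaces: the shift along the tool's x, y, z as a fraction of full scale, then the turn, a rotation vector about the tool's x, y, z as a fraction of full scale. A call has 1 to 5 rows; each row shifts and turns the commanded pose from where the row before left it, along the tool's axes as they then stand; what a row does not reach is not made up. Full scale, the value 1, is 60 mm for a shift and 10 degrees for a turn. A row lasts 1/8 s, in which the tool goes at most 62.5 mm and 10.7 degrees, less where a joint would pass 70% of its speed; a pose out of reach is approached as far as the arm can. A call with a number of a shift or a turn outside -1 to 1 is refused whole. A call with a gripper value outside its range is refused whole. "fingers" is the opening, from 0 (shut) to 1 (fully open), set as the call begins (left out, the last holds). The fingers move at their own pace and stop on an object; the grip force is fixed at half the most. Time passes only in rows, so rows that do not move let the fingers close. It gives the time, the measured TCP pose, the force, the opening and the grip force at its end, in the units of the state.
- env.state(): the state, without advancing time (a new reading comes with each control period).
- env.read_camera(name): name is "scene" or "top" or "wrist"; returns a dict with "color" (400x640x3 uint8, red, green, blue), "z_map" (400x640 float32, mm along the optical axis (not along the pixel's ray), 0 where there is no reading), "fovy" (degrees; the focal length in pixels is half the picture's height over the tangent of half this angle, whatever the lens; pixels are square), "cx", "cy" (the principal point, pixels), "R" (3x3) and "t" (3): a world point X has camera coordinates R X + t. Camera axes: x right, y down, z forward; pixel columns grow to the right and rows downward; lengths in mm; the calibration is good to about 2 mm. A picture is of the moment at which its call begins.
- env.job_done(): hands the job in; it is judged then, once.
The state is a dict: "t": time; "joints": joint angles; "qvel": joint speeds; "tau": joint torques, N m; "eef_pos": TCP position; "tcp_rot": TCP orientation; "ft_force": force on the tool from outside, world axes, zero at the start; "moment": the same for the moment, N m; "opening": opening from 0.0 (shut) to 1.0 (fully open); "grip_force": force on a finger pad.
Only numpy, scipy, OpenCV 4.12 (cv2) and the standard library are available. Lean on these libraries where they do the work, as an engineer would, in place of code of your own. Each camera call takes 0.05 s, during which the arm holds its last target. There are 200 camera calls.

## Task

Close the specimen case: with a finger, push the lid's upright stay over sideways so that it folds down flat, and let the lid come to rest on that finger while it is still clearly up instead of dropping. Then ease the lid down on the finger until it is fully shut, without a bang, and take the hand away. Grasp nothing, do not swing the lid noticeably further open than it stands, press only lightly, and leave the small things around the case where they are.

Things in the scene. Friction and masses are not known exactly. Their poses are not given: they have to be found in the camera images.
- case: The specimen case, fixed to the worktop: an open grey metal box, 150 mm deep (x) by 220 mm wide (y), rim 65 mm above the worktop, with a hinged lid and a folding stay. Origin: centre of its underside on the worktop. Its x axis points horizontally from its front wall to its hinged back wall (front wall's outer face at x = -75 mm), y to its left, z up. Two steel blocks and a specimen lie fixed inside, all below the rim.
- lid (a joint): Angle of the lid in rad: 0 = shut on the rim; grows as the front edge rises; about 0.34 when it rests on the stay. The hinge axis is parallel to the case's y, at x = +75 mm, z = 65 mm in the case's frame. The lid is a flat plate 224 mm wide, 4 mm thick; its underside lies in the hinge axis's plane. It weighs about 0.25 to 0.45 kg, runs almost without friction and drops at once when nothing holds it (1.3 to 2.2 N at the lip holds it up).
- lip (a point): Middle (left to right) of the underside of the lid's front lip: a rolled round edge 8 mm thick and 216 mm long that overhangs the front wall by about 40 mm when shut and about 30 mm when propped. Its centre line is 190 mm from the hinge axis, 4 mm above this point with the lid shut; the point moves with the lid.
- stay (a joint): Angle of the folding stay in rad: 0 = upright, carrying the lid; 1.5 = folded flat along the foot of the front wall. It pivots about an axis parallel to the case's x, at x = -91 mm, y = +50 mm, z = 14 mm in the case's frame, and folds only towards the case's -y (from the left part towards the middle). Pushed about 0.2 rad over with no lid on it, it falls flat by its own weight; it does not come up by itself.
- stay_top (a point): Top of the stay's round head, where the lid rests. The stay is a steel bar 14 mm wide (y), 10 mm thick (x: 11 to 21 mm in front of the front wall) and reaching 123 mm above the worktop when upright; the point moves with the stay.
- block_small: Bystander, loose: flat round steel block, 50 mm across, 10 mm high, beside the left end of the case. Origin: centre of its underside.
- specimen_red: Bystander, loose: dark red round specimen, 30 mm across, 21 mm high, beside the left end of the case. Origin: centre of its underside.
- loupe_black: Bystander, loose: small black eye loupe, 36 mm across, 32 mm high, beside the right end of the case. Origin: centre of its underside.
- specimen_dark: Bystander, loose: black round specimen, 30 mm across, 17 mm high, beside the right end of the case. Origin: centre of its underside.
- tip_dark: Bystander, loose: small dark pointed metal indenter standing upright, 22 mm across, 39 mm high, beside the right end of the case. Origin: centre of its underside.
- pen_black: Bystander, loose: black marker pen, 128 x 16 x 14 mm, lying on the worktop in front of the case. Origin: centre of its underside.

How it is judged (in metres and radians):
On the way, in this order (a step that is already met when the one before it is completed fails the run):
1. the stay is folded down (over 1.2 rad) while the lid, carried by the fingers, is still up (over 0.1 rad) (value of joint stay above 1.2 rad and value of joint lid above 0.1 rad and contact force between the fingers and case above 0.3 N), for 0.2 s.
2. the lid is shut (value of joint lid below 0.02 rad), for 0.2 s.
At the end, for the whole second after the job is handed in: The lid is shut (within 0.02 rad) and at rest, the stay is folded down (over 1.2 rad), and the bystanders are where they were (within 15 mm) (value of joint lid below 0.02 rad and value of joint stay above 1.2 rad and velocity of joint lid between -0.05 and 0.05 rad/s); the robot touches nothing.
It fails at once if the lid drops freely (turns downward faster than 2.5 rad/s) (velocity of joint lid below -2.5 rad/s).
It fails at once if the lid bangs shut (faster than 1.5 rad/s within the last 0.04 rad) (value of joint lid below 0.04 rad and velocity of joint lid below -1.5 rad/s).
It fails at once if the lid is swung further open than 0.45 rad (value of joint lid above 0.45 rad).
It fails at once if the fingers or the arm press on the case, lid or stay with more than 15 N (contact force between any of the fingers, the arm and case above 15 N).
It fails at once if one of the small things around the case is displaced by more than 15 mm (distance of any of block_small, specimen_red, loupe_black, specimen_dark, tip_dark, pen_black from where it was at the start of the episode above 0.015 m).
It also fails if it takes over 54 s, if anything falls off the work surface, if the arm or the gripper's body presses on something with over 40 N, if the wrist force passes 120 N, or if a joint passes its speed limit or range.

## Working session

There is one attempt and no reset: what is moved stays moved. The work goes in short steps, Python scripts to look and compute and a tool call to move; the robot and the scene stay as the last step left them, time stands still between calls to the robot, and variables do not carry over. Pictures are saved under pics/ and viewed, at most 10 in all, crops included, and the job is handed in when it is done.

Besides the shell and the picture viewer there is one more tool, called after ">>>" as a command line: name --argument value ..., lists and objects as JSON in quotes. send_rows: Moves the arm, as the interface text tells. Shift numbers are shares of 60 mm and turn numbers shares of 10 degrees, none past 1 either way. Its arguments: {"type":"object","properties":{"series":{"type":"string"},"fingers":{"type":"number"}},"required":["series"]}

```bash
mkdir -p pics; cat > h.py <<'E'
import numpy as np, cv2
from cell import env
def cam(n):
    c=env.read_camera(n); h=c["color"].shape[0]
    c["f"]=h/2/np.tan(np.radians(c["fovy"])/2); return c
def world(c):
    z=c["z_map"]; v,u=np.mgrid[:z.shape[0],:z.shape[1]]
    P=np.dstack([(u-c["cx"])/c["f"]*z,(v-c["cy"])/c["f"]*z,z])
    return (P-np.asarray(c["t"]).ravel())@np.asarray(c["R"])
def save(c,n): cv2.imwrite("pics/"+n,c["color"][:,:,::-1])
E
python3 - <<'E'
from h import *
s=env.state(); print({k:np.round(v,3) for k,v in s.items()})
ims=[]
for n in("scene","top"):
    c=cam(n); W=world(c); np.savez(n+".npz",W=W,col=c["color"],z=c["z_map"],R=c["R"],t=c["t"],f=c["f"],cx=c["cx"],cy=c["cy"])
    print(n,c["f"],-np.array(c["R"]).T@np.ravel(c["t"])); save(c,n+".png")
E
```

```text
{'t': np.float64(0.0), 'joints': array([-1.438,  0.492,  1.559, -0.   ,  1.092, -0.106]), 'qvel': array([ 0.   , -0.001, -0.   ,  0.001,  0.002, -0.   ]), 'tau': array([-2.0000e-03, -6.1264e+01, -2.5818e+01,  6.9000e-02,  4.8000e-02,
       -0.0000e+00]), 'eef_pos': array([ 147.812, -607.097,  291.643]), 'tcp_rot': array([-3.14 , -0.   ,  0.239]), 'ft_force': array([-0.299,  0.282,  0.385]), 'moment': array([-0.031,  0.033,  0.023]), 'grip_force': np.float64(0.0), 'opening': np.float64(0.998)}
scene 416.2932832470238 [ 14.46004137 387.59685595 581.506564  ]
top 501.1392659249651 [ 583.70864769   39.7606666  1071.42020554]
```

View pics/scene.png

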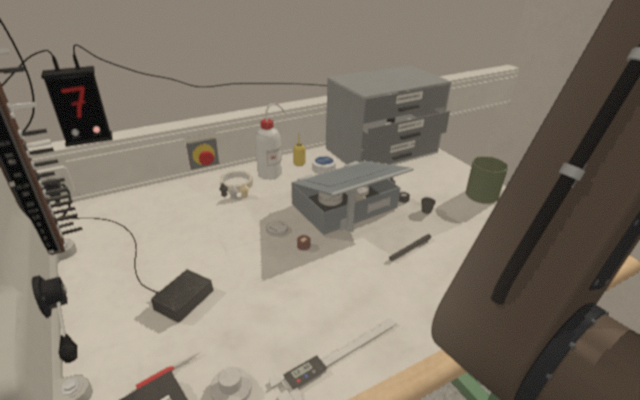

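View pics/top.png

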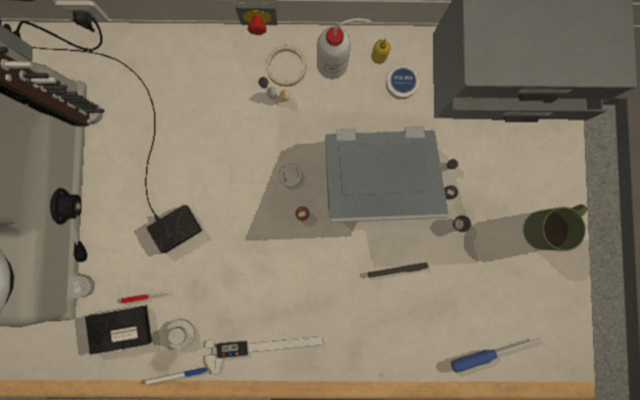

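The scene view shows the case near (345,195), with the stay upright at about (352,208). In the top view the lid spans (327,130) to (445,218), the pen lies at (398,270), and small things sit on both sides. Next I measure the lid, stay and pen from the depth maps.

```bash
python3 - <<'E'
from h import *
d=np.load("top.npz"); W=d["W"]; 
print("table z",np.median(W[240:260,200:240,2]))
box=np.zeros(W.shape[:2],bool); box[120:230,318:455]=1
m=box&(W[...,2]>62)&(W[...,2]<150)
m=cv2.morphologyEx(m.astype(np.uint8),cv2.MORPH_OPEN,np.ones((5,5)))
cs,_=cv2.findContours(m,0,2); c=max(cs,key=cv2.contourArea); 
P=W[m>0]
inn=cv2.erode(m,np.ones((9,9)))>0
A=W[inn]; co,*_=np.linalg.lstsq(np.c_[A[:,:2],np.ones(len(A))],A[:,2],rcond=None); print("plane",co,"tilt",np.arctan(np.hypot(*co[:2])),"downhill yaw of +x",np.degrees(np.arctan2(-co[1],-co[0])))
r=cv2.minAreaRect(P[:,:2].astype(np.float32)); print("rect",r,cv2.boxPoints(r))
for n,(v0,v1,u0,u1) in dict(pen=(258,282,362,434),red=(203,222,292,313),blk=(160,190,275,305),loupe=(213,234,450,473),dark=(155,172,444,462),tip=(182,200,443,460)).items():
    Q=W[v0:v1,u0:u1]; g=d["col"][v0:v1,u0:u1].sum(2); k=(Q[...,2]>6); q=Q[k]
    print(n,k.sum(),q.min(0).round(),q.max(0).round())
d=np.load("scene.npz"); W=d["W"]; col=d["col"]
# stay in scene: print local rows
for v in range(180,232,4):
    print(v,[tuple(W[v,u].round().astype(int)) for u in range(344,366,3)])
E
```

```text
table z 0.8141692016241033
plane [-3.39101085e-01 -1.80287618e-02  3.45452447e+02] tilt 0.32736198720195464 downhill yaw of +x 3.043341262538157
rect ((723.664306640625, -98.89923095703125), (191.5890350341797, 224.80413818359375), 2.6309750080108643) [[ 622.81116     8.987094]
 [ 633.1304   -215.58008 ]
 [ 824.51746  -206.78555 ]
 [ 814.19824    17.781616]]
pen 376 [ 508. -206.    6.] [ 584.   40. 1071.]
red 163 [632.  49.   6.] [660.  83.  27.]
blk 427 [584.  40.   6.] [ 757.  114. 1071.]
loupe 167 [ 609. -289.    6.] [ 644. -253.   36.]
dark 99 [ 742. -266.    6.] [ 764. -244.   39.]
tip 191 [ 669. -267.    7.] [ 714. -208.  122.]
180 [(np.int64(689), np.int64(-62), np.int64(112)), (np.int64(682), np.int64(-66), np.int64(114)), (np.int64(679), np.int64(-72), np.int64(114)), (np.int64(14), np.int64(388), np.int64(582)), (np.int64(669), np.int64(-81), np.int64(117)), (np.int64(663), np.int64(-85), np.int64(119)), (np.int64(659), np.int64(-90), np.int64(119)), (np.int64(651), np.int64(-92), np.int64(123))]
184 [(np.int64(666), np.int64(-48), np.int64(117)), (np.int64(658), np.int64(-
[... 3736 characters left out ...]
4(16)), (np.int64(641), np.int64(-46), np.int64(26)), (np.int64(639), np.int64(-52), np.int64(25)), (np.int64(661), np.int64(-77), np.int64(2)), (np.int64(660), np.int64(-85), np.int64(0)), (np.int64(658), np.int64(-92), np.int64(-1)), (np.int64(655), np.int64(-98), np.int64(-1)), (np.int64(653), np.int64(-106), np.int64(-3))]
228 [(np.int64(657), np.int64(-49), np.int64(3)), (np.int64(641), np.int64(-46), np.int64(15)), (np.int64(636), np.int64(-51), np.int64(16)), (np.int64(637), np.int64(-60), np.int64(12)), (np.int64(650), np.int64(-78), np.int64(-3)), (np.int64(646), np.int64(-84), np.int64(-2)), (np.int64(642), np.int64(-89), np.int64(-1)), (np.int64(639), np.int64(-96), np.int64(-2))]
```

```bash
python3 - <<'E'
import cv2
i=cv2.imread("pics/scene.png")[150:260,250:450]; cv2.imwrite("pics/crop.png",cv2.resize(i,(800,440),interpolation=cv2.INTER_CUBIC))
E
```

```text
(no output)
```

View pics/crop.png

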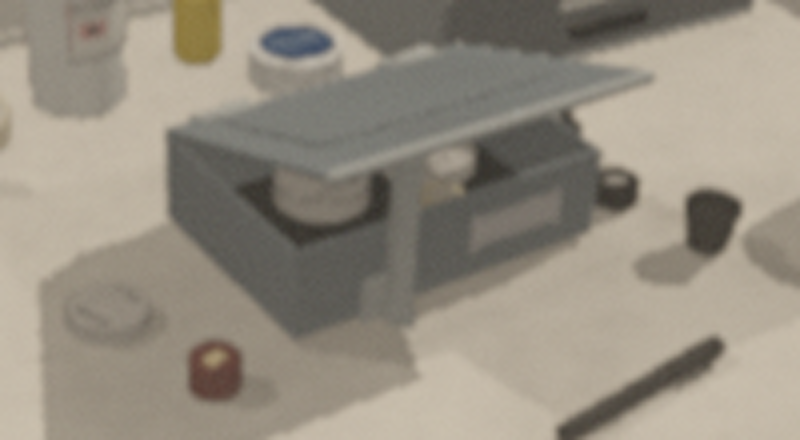

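The measurements agree. The case is at about (735, -98) with yaw 2.7°: the front wall comes out at x≈660 and the stay face at 637, both where they should be. The plan is:
1. Shut the fingers and tilt the tool forward.
2. Come in under the lip at y'≈80 and take the lid's weight.
3. Sweep towards -y to push the stay over.

>>> send_rows --series "0 0 0 0 0 0.55; 0 0 0 0 0 0.55; 0.5 -0.8 0 0 0 0; 0.5 -0.8 0 0 0 0; 0.5 -0.8 0 0 0 0" --fingers 0

```text
t: 0.72
eef_pos: [231.5, -457.6, 292.0]
tcp_rot: [-3.141, 0.0, 0.046]
ft_force: [0.3, -1.1, 0.9]
opening: 0.532
grip_force: 0.0
```

>>> send_rows --series "0.5 -0.8 0 0 0 0; 0.5 -0.8 0 0 0 0; 0.5 -0.8 0 0 0 0; 0.5 -0.8 0 0 0 0; 0.5 -0.8 0 0 0 0"

```text
t: 1.35
eef_pos: [370.2, -210.8, 292.2]
tcp_rot: [3.141, -0.0, 0.046]
ft_force: [1.7, 0.1, 0.1]
opening: 0.026
grip_force: 0.0
```

>>> send_rows --series "0.5 -0.8 0 0 0 0; 0.5 -0.8 0 0 0 0; 0.5 -0.8 0 0 0 0; 0.5 -0.8 0 0 0 0; 0 0 0 0 0 0"

```text
t: 1.98
eef_pos: [481.5, -12.2, 291.9]
tcp_rot: [-3.141, 0.0, 0.051]
ft_force: [-0.8, -0.9, 1.2]
opening: 0.003
grip_force: 0.0
```

>>> send_rows --series "0 0 0 0 0.9 0; 0 0 0 0 0.9 0; 0 0 0 0 0.9 0; 0 0 0 0 0.9 0; 0 0 0 0 0.9 0"

```text
t: 2.6
eef_pos: [482.2, -7.2, 292.5]
tcp_rot: [-3.1, -0.625, 0.051]
ft_force: [0.2, 1.1, 0.2]
opening: 0.005
grip_force: 0.0
```

```bash
cat >> h.py <<'E'
from scipy.spatial.transform import Rotation as Ro
O=np.array([735,-98,0.]); C=Ro.from_euler('z',2.7,degrees=True).as_matrix()
def now():
    s=env.state(); R=Ro.from_euler('xyz',s["tcp_rot"]).as_matrix(); p=s["eef_pos"]
    up=R[:,0] # tool x = upper face side
    if up[2]<0: up=-up
    corner=p+78*R[:,2]+10*up
    return s,R,p,C.T@(corner-O)
def go(tgt): # tgt: case coords of upper tip corner
    s,R,p,c=now(); d=C@(np.array(tgt)-c); print("corner",c.round(1),"->",tgt,"rows units total",(R.T@d/60).round(3),"len",np.linalg.norm(d).round(1))
E
python3 - <<'E'
from h import *
s,R,p,c=now(); print(s["joints"].round(3),s["tcp_rot"].round(3),p.round(1),c.round(1),R.round(2))
go((-150,85,95))
E
```

```text
[-0.236  0.183  2.183  0.867  0.273  0.485] [-3.1   -0.625  0.051] [482.2  -7.2 292.5] [-194.5  106.1  235.1] [[ 0.81  0.08  0.58]
 [ 0.04 -1.    0.07]
 [ 0.59 -0.03 -0.81]]
corner [-194.5  106.1  235.1] -> (-150, 85, 95) rows units total [-0.767  0.45   2.311] len 148.5
```

>>> send_rows --series "0 0 0 0 0 0; 0 0 0 0 0 0"

```text
t: 2.85
eef_pos: [483.0, -6.9, 292.6]
tcp_rot: [-3.1, -0.622, 0.052]
ft_force: [0.5, 0.6, -0.1]
opening: 0.004
grip_force: 0.0
```

```bash
python3 - <<'E'
from h import *
s,R,p,c=now(); print(s["joints"].round(3),s["tcp_rot"].round(3),p.round(1),c.round(1))
E
```

```text
[-0.235  0.184  2.18   0.851  0.276  0.502] [-3.1   -0.622  0.052] [483.   -6.9 292.6] [-193.9  106.4  235.1]
```

>>> send_rows --series "0 0 0 0 0.4 0; 0 0 0 0 0.4 0; 0 0 0 0 0.4 0; 0 0 0 0 0.4 0; 0 0 0 0 0.4 0"

```text
t: 3.48
eef_pos: [483.4, -3.0, 292.5]
tcp_rot: [-3.065, -0.897, 0.03]
ft_force: [-0.2, 0.2, 0.0]
opening: 0.001
grip_force: 0.0
```

```bash
python3 - <<'E'
from h import *
s,R,p,c=now(); print(s["joints"].round(3),s["tcp_rot"].round(3),p.round(1),c.round(1))
E
```

```text
[-0.266  0.206  2.307  2.201  0.38  -0.857] [-3.065 -0.897  0.03 ] [483.4  -3.  292.5] [-179.7  111.5  251.8]
```

```bash
cat >> h.py <<'E'
def turn(beta):
    s,R,p,c=now(); b=np.radians(beta); z=C@[np.cos(b),0,-np.sin(b)]; y=-C[:,1]; D=np.c_[np.cross(y,z),y,z]
    print("turn units",(np.degrees(Ro.from_matrix(R.T@D).as_rotvec())/10).round(3), "joints",s["joints"].round(2))
E
python3 - <<'E'
from h import *
turn(35)
E
```

```text
turn units [-0.358  0.359 -0.073] joints [-0.27  0.21  2.31  2.2   0.38 -0.86]
```

>>> send_rows --series "0 0 0 -0.1 0.1 -0.02; 0 0 0 -0.1 0.1 -0.02; 0 0 0 -0.1 0.1 -0.02; 0 0 0 -0.06 0.06 -0.02; 0 0 0 0 0 0"

```text
t: 4.1
eef_pos: [483.4, -2.7, 292.3]
tcp_rot: [3.141, -0.958, 0.049]
ft_force: [-1.3, -0.3, 1.0]
opening: 0.006
grip_force: 0.0
```

```bash
python3 - <<'E'
from h import *
turn(35); go((-160,84,98))
E
```

```text
turn units [-0.005  0.012  0.006] joints [-0.24  0.22  2.34  2.54  0.42 -1.18]
corner [-177.3  107.1  255.6] -> (-160, 84, 98) rows units total [-1.983  0.385  1.747] len 160.2
```

>>> send_rows --series "-0.4 0.08 0.35 0 0 0; -0.4 0.08 0.35 0 0 0; -0.4 0.08 0.35 0 0 0; -0.4 0.08 0.35 0 0 0; -0.4 0.06 0.35 0 0 0"

```text
t: 4.72
eef_pos: [501.6, -25.0, 132.8]
tcp_rot: [-3.139, -0.959, 0.046]
ft_force: [-0.8, 0.8, -0.5]
opening: 0.003
grip_force: 0.0
```

```bash
python3 - <<'E'
from h import *
turn(35); go((-84,82,96))
c=cam("scene"); i=c["color"][130:280,230:480,::-1]; cv2.imwrite("pics/a1.png",cv2.resize(i,(800,480),interpolation=cv2.INTER_CUBIC))
E
```

```text
turn units [-0.012  0.006 -0.004] joints [-0.29  0.67  2.43  2.79  0.92 -1.55]
corner [-160.1   84.1   96.2] -> (-84, 82, 96) rows units total [0.726 0.036 1.039] len 76.1
```

View pics/a1.png

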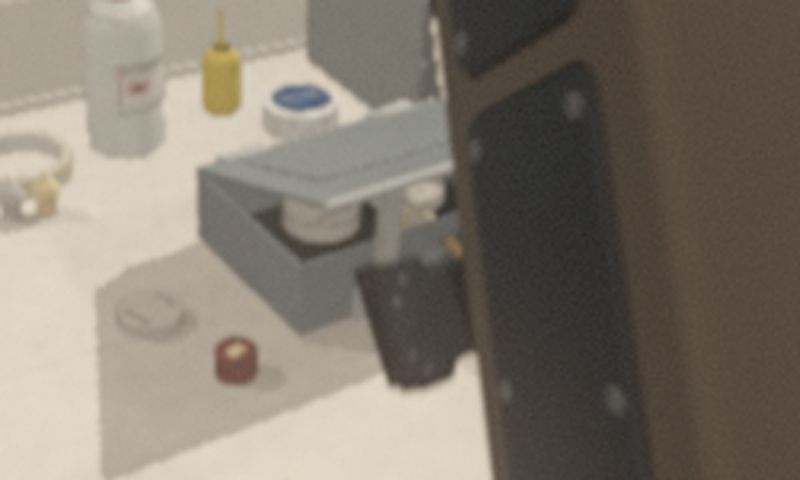

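The picture shows the lid's front edge at (330,203), the stay at (385,220), and the gripper body at (415,320) hiding part of the fingers. I'll project the expected fingertip and check the depth there.

```bash
python3 - <<'E'
from h import *
s,R,p,c=now(); cc=cam("scene"); W=world(cc)
def proj(X):
    x=np.array(cc["R"])@X+np.ravel(cc["t"]); return np.round([ (cc["f"]*x[0]/x[2]+cc["cx"]-230)*3.2,(cc["f"]*x[1]/x[2]+cc["cy"]-130)*3.2, x[2]])
print("tcp",proj(p),"tip",proj(p+78*R[:,2]),"staytop",proj(O+C@[-91,50,123]))
# points near finger: between 20 and 90 mm ahead of tcp, within 40 mm of axis
L=(W-p)@R; k=(L[...,2]>-30)&(L[...,2]<110)&(abs(L[...,0])<60)&(abs(L[...,1])<110)&(W[...,2]>15)&(W[...,0]<610)
q=L[k]; print(len(q))
for a in range(-30,110,10):
    g=q[(q[:,2]>=a)&(q[:,2]<a+10)]
    if len(g): print(a,len(g),g.min(0).round(),g.max(0).round())
E
```

```text
tcp [483. 292. 773.] tip [412. 299. 842.] staytop [390. 180. 889.]
275
-30 72 [-35. -89. -30.] [ 34. -24. -21.]
-20 86 [-35. -82. -19.] [ 34. -17. -10.]
-10 114 [-36. -83. -10.] [ 34. -15.  -0.]
0 3 [-30. -81.   0.] [ 26. -80.   1.]
```

>>> send_rows --series "0.24 0.01 0.34 0 0 0; 0.24 0.01 0.34 0 0 0; 0.23 0.01 0.33 0 0 0; 0 0 0 0 0 0"

```text
t: 5.32
eef_pos: [576.2, -23.2, 135.5]
tcp_rot: [3.14, -0.961, 0.05]
ft_force: [-0.7, 0.7, -0.3]
opening: 0.002
grip_force: 0.0
```

```bash
python3 - <<'E'
from h import *
turn(35); go((-86,82,110)); print(env.state()["ft_force"].round(2))
c=cam("wrist"); save(c,"w1.png")
s,R,p,_=now(); print("wristcam",R.T@(-np.array(c["R"]).T@np.ravel(c["t"])-p), np.array(c["R"])@R)
E
```

```text
turn units [-0.002 -0.006  0.009] joints [-0.23  0.67  2.25  2.8   0.75 -1.48]
corner [-85.4  82.3  99. ] -> (-86, 82, 110) rows units total [ 0.145  0.005 -0.113] len 11.0
[-0.71  0.69 -0.26]
wristcam [ 8.22837841e+01  5.46923491e-02 -9.33499873e+01] [[ 3.28953715e-04  9.99999930e-01 -1.80427522e-04]
 [-9.58005801e-01  2.63402229e-04 -2.86748700e-01]
 [-2.86748632e-01  2.67177663e-04  9.58005820e-01]]
```

View pics/w1.png

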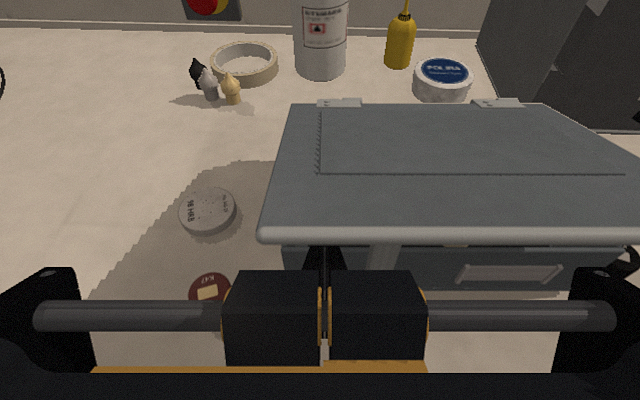

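The wrist view shows the black finger at (323,265) under the lip, left of the stay at (385,258), with a clear gap. Raising now.

>>> send_rows --series "0.06 0 -0.045 0 0 0; 0.06 0 -0.045 0 0 0; 0.06 0 -0.045 0 0 0; 0 0 0 0 0 0"

```text
t: 5.88
eef_pos: [574.5, -23.6, 147.6]
tcp_rot: [3.139, -0.958, 0.049]
ft_force: [-0.3, -0.2, -0.2]
opening: 0.002
grip_force: 0.1
```

```bash
cat >> h.py <<'E'
def lid():
    # lid plane angle about hinge from wrist depth: points inside lid in case frame
    c=cam("wrist"); P=(world(c)-O)@C; z=c["z_map"]
    k=(z>0)&(P[...,0]>-85)&(P[...,0]<40)&(abs(P[...,1])<100)&(P[...,2]>60)&(P[...,2]<150)
    q=P[k]; a=np.polyfit(q[:,0],q[:,2],1)
    s=env.state(); print("lid angle",round(float(np.arctan(-a[0])),4),"n",k.sum(),"z at lip",round(float(np.polyval(a,-103)),1),"ft",s["ft_force"].round(1),"t",round(float(s["t"]),2)); return c
E
python3 - <<'E'
from h import *
turn(35); go((-86,82,118)); lid()
E
```

```text
turn units [0.007 0.011 0.005] joints [-0.23  0.64  2.25  2.79  0.72 -1.47]
corner [-87.2  81.8 110.9] -> (-86, 82, 118) rows units total [ 0.109 -0.004 -0.051] len 7.2
lid angle 0.2299 n 30334 z at lip 122.4 ft [-0.3  0.1 -0.3] t 5.92
```

```bash
sed -i 's/q=P\[k\]; a=.*/q=P[k]; th=np.median(np.arctan2(q[:,2]-69,75-q[:,0])); k2=abs(np.arctan2(q[:,2]-69,75-q[:,0])-th)<.06; q=q[k2]; a=np.polyfit(q[:,0],q[:,2],1); print("th",round(float(th),4),k2.sum())/' h.py
python3 - <<'E'
from h import *
lid()
E
```

```text
th 0.3507 28666
lid angle 0.3195 n 30366 z at lip 131.8 ft [-0.6  0.7  0.4] t 5.97
```

>>> send_rows --series "0.04 0 -0.03 0 0 0; 0 0 0 0 0 0; 0 0 0 0 0 0"

```text
t: 6.35
eef_pos: [574.5, -23.6, 150.1]
tcp_rot: [3.139, -0.957, 0.049]
ft_force: [-1.0, -0.9, -0.7]
opening: 0.005
grip_force: 1.0
```

```bash
python3 - <<'E'
from h import *
lid(); go((-86,82,118))
E
```

```text
th 0.3595 28137
lid angle 0.33 n 29977 z at lip 133.9 ft [-2.3  0.5 -1.1] t 6.4
corner [-87.2  81.8 113.3] -> (-86, 82, 118) rows units total [ 0.076 -0.003 -0.028] len 4.8
```

>>> send_rows --series "0.03 0 -0.022 0 0 0; 0 0 0 0 0 0; 0 0 0 0 0 0"

```text
t: 6.78
eef_pos: [574.6, -23.6, 152.5]
tcp_rot: [3.139, -0.958, 0.049]
ft_force: [-0.6, 0.4, -1.9]
opening: 0.005
grip_force: 0.9
```

```bash
python3 - <<'E'
from h import *
c=lid(); go((-86,20,113)); cv2.imwrite("pics/w2.png",c["color"][200:320,220:480,::-1].repeat(3,0).repeat(3,1))
E
```

```text
th 0.3694 27621
lid angle 0.3413 n 29419 z at lip 136.2 ft [-0.7  0.3 -1.1] t 6.83
corner [-87.1  81.8 115.8] -> (-86, 20, 113) rows units total [-0.028  1.03   0.043] len 61.9
```

View pics/w2.png

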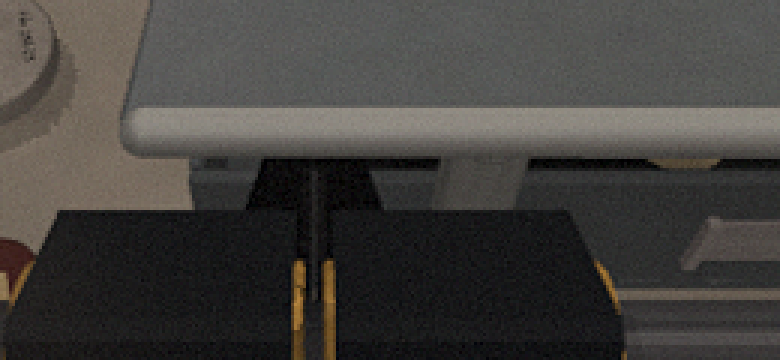

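The finger carries the lip at (315,158) in the crop. The stay at (480,180) now stands free to its right. Next I push it sideways.

>>> send_rows --series "0 0.1 0.03 0 0 0; 0 0.13 0.03 0 0 0; 0 0.15 0 0 0 0; 0 0.15 0 0 0 0; 0 0.15 0 0 0 0"

```text
t: 7.45
eef_pos: [579.5, -65.0, 150.5]
tcp_rot: [3.139, -0.958, 0.049]
ft_force: [-1.0, 1.3, -1.5]
opening: 0.003
grip_force: 1.0
```

```bash
python3 - <<'E'
from h import *
c=lid(); go((-86,10,113)); cv2.imwrite("pics/w3.png",c["color"][200:320,220:480,::-1].repeat(3,0).repeat(3,1))
E
```

```text
th 0.3676 29319
lid angle 0.3412 n 31276 z at lip 136.1 ft [-2.3 -1.4 -0.5] t 7.5
corner [-84.1  39.3 113.8] -> (-86, 10, 113) rows units total [-0.03   0.489 -0.017] len 29.4
```

View pics/w3.png

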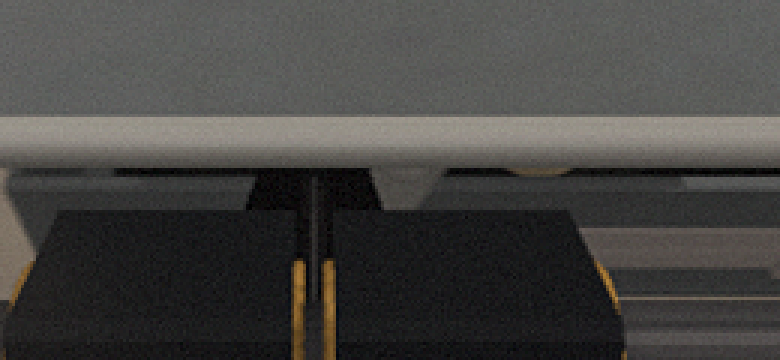

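The stay, at (410,185) in the crop, is leaning and touching the finger's right side. The lid is still carried at the same height, so I keep pushing.

>>> send_rows --series "0 0.15 0 0 0 0; 0 0.15 0 0 0 0; 0 0.15 0 0 0 0; 0 0.15 0 0 0 0; 0 0 0 0 0 0"

```text
t: 8.12
eef_pos: [581.3, -101.2, 150.5]
tcp_rot: [3.139, -0.958, 0.047]
ft_force: [0.2, -2.0, -0.6]
opening: 0.002
grip_force: 1.0
```

>>> send_rows --series "0 0 0 0 0 0; 0 0 0 0 0 0"

```text
t: 8.38
eef_pos: [581.2, -100.1, 150.6]
tcp_rot: [3.139, -0.958, 0.049]
ft_force: [-0.5, -1.5, -2.0]
opening: 0.002
grip_force: 1.0
```

```bash
python3 - <<'E'
from h import *
c=lid(); go((-86,0,113)); w=c["color"][200:320,220:480,::-1].repeat(3,0).repeat(3,1)
s=cam("scene"); s2=cv2.resize(s["color"][150:250,270:430,::-1],(780,240*2-240+0 or 240)); cv2.imwrite("pics/w4.png",np.vstack([w,s2]))
W=(world(s)-O)@C
k=(W[...,0]<-80)&(W[...,0]>-105)&(W[...,2]>5)&(W[...,2]<60)&(abs(W[...,1])<90)&(s["z_map"]>0)
q=W[k]; print(len(q)); 
for a in range(-90,90,15):
    g=q[(q[:,1]>=a)&(q[:,1]<a+15)]
    if len(g)>3: print(a,len(g),np.percentile(g[:,2],[5,50,95]).round())
E
```

```text
th 0.3677 29340
lid angle 0.3416 n 31519 z at lip 136.2 ft [-1.1 -1.1 -1.9] t 8.43
corner [-84.2   5.1 113.9] -> (-86, 0, 113) rows units total [-0.029  0.086 -0.016] len 5.5
321
-60 28 [14. 24. 27.]
-45 37 [13. 22. 26.]
-30 39 [12. 22. 25.]
-15 38 [10. 21. 24.]
0 40 [11. 20. 23.]
15 41 [ 8. 19. 22.]
30 38 [10. 19. 22.]
45 60 [ 9. 16. 21.]
```

View pics/w4.png

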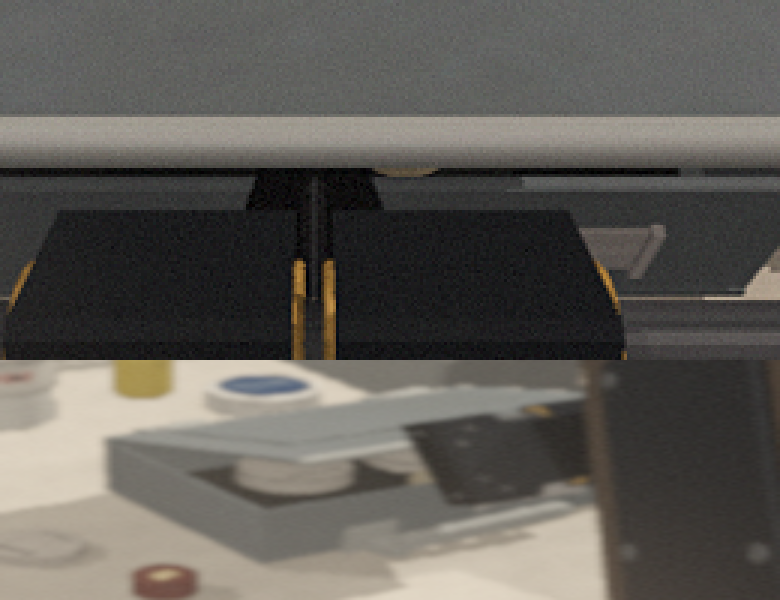

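The stay lies flat along the wall's foot, at (470,530) in the picture, and its measured height is about 24 mm. The lid is still carried high on the finger, so I start easing it down.

>>> send_rows --series "-0.05 0 0.018 0 0 0; -0.097 0 0.036 0 0 0; -0.097 0 0.036 0 0 0; -0.097 0 0.036 0 0 0; -0.097 0 0.036 0 0 0"

```text
t: 9.1
eef_pos: [573.9, -100.4, 122.9]
tcp_rot: [3.139, -0.958, 0.049]
ft_force: [-0.6, 1.3, -1.4]
opening: 0.002
grip_force: 1.0
```

```bash
python3 - <<'E'
from h import *
lid(); go((-101,5,54)); turn(35)
E
```

```text
th 0.2283 34060
lid angle 0.1945 n 34067 z at lip 107.6 ft [-0.7  0.7 -3. ] t 9.15
corner [-91.6   5.1  85.5] -> (-101, 5, 54) rows units total [-0.519  0.001  0.175] len 32.9
turn units [0.004 0.016 0.005] joints [-0.41  0.7   2.23  2.6   0.77 -1.44]
```

>>> send_rows --series "-0.09 0 0.031 0 0 0; -0.09 0 0.031 0 0 0; -0.09 0 0.031 0 0 0; -0.08 0 0.028 0 0 0; -0.07 0 0.025 0 0 0"

```text
t: 9.78
eef_pos: [566.6, -101.0, 97.4]
tcp_rot: [3.139, -0.958, 0.049]
ft_force: [-0.4, 0.7, -1.4]
opening: 0.009
grip_force: 0.8
```

```bash
python3 - <<'E'
from h import *
lid(); go((-103,5,46)); turn(35)
E
```

```text
th 0.0814 39273
lid angle 0.0482 n 39313 z at lip 80.9 ft [-0.8  0.4 -2.7] t 9.82
corner [-99.    4.9  60.3] -> (-103, 5, 46) rows units total [-0.233 -0.002  0.082] len 14.8
turn units [0.006 0.015 0.004] joints [-0.42  0.76  2.25  2.63  0.84 -1.49]
```

>>> send_rows --series "-0.04 0 0.013 0 0 0; -0.033 0 0.011 0 0 0; -0.033 0 0.011 0 0 0; -0.033 0 0.011 0 0 0; -0.033 0 0.011 0 0 0"

```text
t: 10.45
eef_pos: [563.5, -101.1, 87.3]
tcp_rot: [3.139, -0.958, 0.049]
ft_force: [-0.7, 0.0, -0.5]
opening: 0.006
grip_force: 0.0
```

>>> send_rows --series "-0.025 0 0.008 0 0 0; -0.025 0 0.008 0 0 0; -0.025 0 0.008 0 0 0; -0.025 0 0.008 0 0 0; 0 0 0 0 0 0"

```text
t: 11.08
eef_pos: [561.7, -101.2, 81.2]
tcp_rot: [3.139, -0.958, 0.049]
ft_force: [-0.3, -0.7, 0.6]
opening: 0.002
grip_force: 0.0
```

```bash
python3 - <<'E'
from h import *
lid(); go((-103,5,42)); turn(35)
E
```

```text
th 0.0194 41953
lid angle -0.0137 n 42012 z at lip 69.8 ft [ 0.2 -0.7  0.1] t 11.12
corner [-103.7    4.9   44.6] -> (-103, 5, 42) rows units total [-0.028 -0.001  0.035] len 2.7
turn units [0.006 0.012 0.006] joints [-0.42  0.8   2.26  2.64  0.88 -1.52]
```

The lid is shut: its plane is level at about 70 mm and there's no load on the finger. Backing out over the pen, then up.

>>> send_rows --series "-0.17 0 -0.25 0 0 0; -0.25 0 -0.37 0 0 0; -0.25 0 -0.37 0 0 0; -0.1 0 -0.4 0 0 0; 0 0 -0.5 0 0 0"

```text
t: 11.75
eef_pos: [441.8, -106.7, 108.7]
tcp_rot: [3.14, -0.957, 0.048]
ft_force: [0.5, 0.1, 0.1]
opening: 0.003
grip_force: 0.0
```

>>> send_rows --series "0.3 0 -0.5 0 0 0; 0.4 0 -0.3 0 0 0; 0.4 0 -0.3 0 0 0; 0 0 0 0 0 0; 0 0 0 0 0 0"

```text
t: 12.38
eef_pos: [426.5, -107.3, 200.5]
tcp_rot: [3.139, -0.958, 0.049]
ft_force: [0.6, 0.6, -0.0]
opening: 0.004
grip_force: 0.0
```

```bash
python3 - <<'E'
from h import *
lid(); now_=now(); print(now_[2].round(),now_[3].round())
a=cam("top"); b=cam("wrist")
cv2.imwrite("pics/end.png",np.hstack([a["color"][100:300,250:490,::-1],cv2.resize(b["color"][:,:,::-1],(320,200))]))
E
```

```text
th 0.0201 12566
lid angle -0.0124 n 12606 z at lip 69.8 ft [ 0.1  0.4 -0.3] t 12.43
[ 426. -107.  200.] [-239.    5.  163.]
```

View pics/end.png

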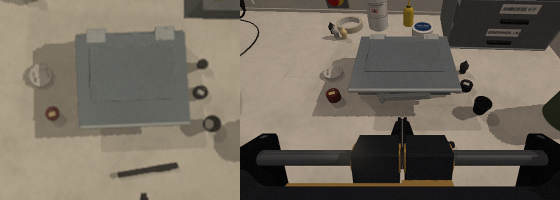

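The lid is shut, filling (78,30) to (190,127) in the top crop. The pen at (145,170) and the small things are where they were, and the hand is clear. Handing in.

```bash
python3 -c "
from cell import env
print(env.job_done())"
```

```text
the job is handed in; nothing more can be done
None
```

The stay was folded flat with the lid held up on the finger, the lid was eased fully shut, the hand was backed clear with the small things still in place, and the job was handed in at about 12.5 s; no verdict was returned.

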